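# Close a finned plate mould and clip it shut

### The job

Gently lower the white finned core into the blue mould so that its fins slide between the mould's steel fins and its plate lies down fully on the mould, and let go of it. Then push the red-handled spring clip straight down over the middle of the mould's round brass bar until its jaws snap under the bar and it sits fully down, one ear over the core's plate. Leave the other things on the bench where they are.

Things in the scene. Friction and masses are not known exactly. Their poses are not given: they have to be found in the camera images.
- mould: Blue mould fixed to the bench, 204 x 92 mm. Origin: on the bench under the middle of the fins; z up, x along the fins towards the brass bar. Four steel fins, 7 mm thick, x -63.5 to 63.5, at y -39, -13, 13, 39 mm, rounded tops at z 57; floor between them at z 12; three gaps 19 mm wide. End walls 7 mm thick, inner faces at x -63.5 and 63.5, tops at z 57.
- mould_bar (a point): Middle of the mould's brass bar, on its axis: 96 mm from the mould's origin along its x, 57.5 mm above the bench; axes as the mould's. Bar 20 mm in diameter along y, free between two posts from y -31 to 31 mm; below it the base is 32.5 mm under this point. Beyond it a ledge, 27 to 38 mm along x, top 8.5 mm above this point.
- core_center (a point): Loose white finned core with orange handle, 0.4 kg, standing on its fins; this point is its middle, half-way up its 96 mm. z up, x along the fins; same after a half turn. Handle: block 70 mm (x) by 24 mm (y), 3 to 48 mm above this point. Plate 130 x 92 x 9 mm, from 6 below to 3 above. Fully home this point is at x 0, y 0, z 63 mm of the mould's frame.
- core: The same core; origin between its fin tips, 48 mm below core_center. Three fins at y -26, 0, 26 mm, 120 mm long, 12 mm thick, 42 mm deep, tips rounded. In the mould's gaps they have 3.5 mm play to each side and at each end; home, the plate's underside lies on the steel fins' tops and the fin tips are 3 mm off the floor.
- clip_center (a point): Loose spring clip, 0.16 kg, standing on its jaws; this point is its middle, half-way up its 66.5 mm. z up, x along its two ears, y along the bar it fits; same after a half turn. Red handle block 24 mm (x) by 36 mm (y), from 0.5 below to 33.5 mm above. Black slab 80 (x) x 36 x 8 mm, from 8.5 to 0.5 mm below. Fully snapped on, this point is 18.5 mm above mould_bar.
- clip: The same clip; origin between the jaw ends, 33 mm below clip_center. Under the slab two sprung steel jaws, 34 mm wide (y), with round 10 mm lips, mouth 15 mm, spread by the bar; pushing on takes about 6 to 10 N straight down. Snapped on, the slab lies on the bar, clip x along mould x (either way), ears 1.5 mm above the core's plate and the ledge.
- beaker: Bystander: white plastic beaker, 80 mm across, 85 mm tall, open at the top; origin in the middle of its underside
- cube: Bystander: grey concrete test cube, 70 mm; origin in the middle of its underside
- brush: Bystander: hand brush with yellow handle, 160 mm long, lying; origin in the middle of its underside, x along its length
- scraper: Bystander: spatula-like scraper with dark wooden handle, 160 mm long, lying; origin in the middle of its underside, x along its length
- oil: Bystander: grey plastic bottle with blue cap, 60 mm across, 130 mm tall; origin in the middle of its underside
- weight: Bystander: turned steel weight with a knob on top, 70 mm across, 68 mm tall; origin in the middle of its underside
Things that resemble listed ones, but are neither listed nor needed, are in the scene too. Several things look just like the clip: the one meant starts nearest to the robot's base. Leave any green look-alike of the core alone.

How it is judged:
On the way, in this order (a step that is already met when the one before it is completed fails the run):
1. the core is fully home between the fins and let go, before the clip goes on (z of core_center in the frame of mould between 0.058 and 0.0655 m and x of core_center in the frame of mould between -0.006 and 0.006 m and y of core_center in the frame of mould between -0.006 and 0.006 m and angle between core_center's own z axis and vertical below 0.05 rad and angle between the x axis of core_center and the x axis of mould, either way round below 0.08 rad and contact force between the fingers and core below 0.1 N), for 0.2 s.
2. the clip has snapped fully down over the brass bar (z of clip_center in the frame of mould between 0.07 and 0.079 m and x of clip_center in the frame of mould between 0.09 and 0.102 m and y of clip_center in the frame of mould between -0.015 and 0.015 m and angle between clip_center's own z axis and vertical below 0.1 rad and angle between the x axis of clip_center and the x axis of mould, either way round below 0.15 rad), for 0.2 s.
At the end, for the whole second after the job is handed in: Core home in the mould: height within 2.5 mm, 6 mm in x and y, level within 0.05 rad, parallel within 0.08 rad. Clip snapped down on the brass bar: height within 3 mm, 6 mm across the bar, 15 mm along it, upright within 0.1 rad, turned within 0.15 rad. Both released, at rest (all of step 2 and z of core_center in the frame of mould between 0.058 and 0.0655 m and x of core_center in the frame of mould between -0.006 and 0.006 m and y of core_center in the frame of mould between -0.006 and 0.006 m and angle between core_center's own z axis and vertical below 0.05 rad and angle between the x axis of core_center and the x axis of mould, either way round below 0.08 rad and linear speed of each of core, clip below 0.02 m/s); the robot touches nothing.
It fails at once if the core is slammed or forced onto the mould (over 60 N) (contact force between core and mould above 60 N).
It fails at once if a bystander is disturbed (moved over 30 mm) (distance of any of beaker, cube, brush, scraper, oil, weight from where it was at the start of the episode above 0.03 m).
It also fails if it takes over 72 s, if anything falls off the work surface, if the arm or the gripper's body presses on something with over 40 N, if the wrist force passes 120 N, or if a joint passes its speed limit or range.

### The arm

A 7-joint arm with a two-finger parallel gripper is mounted at the origin on the work surface. World frame = base frame: x ahead of the robot, y to its left, z up, the work surface at z = 0. Lengths are in m, angles in rad, forces in N, time in s.
With the tool pointing down it reaches from about 0.4 to 0.85 m from the base axis. Payload 10.4 kg.
Tool frame: the origin (TCP) lies midway between the tips of the shut fingers; the grasp point (between the pads) lies 19 mm behind it; x points along the fingers, z is the direction in which the jaws open and shut, and the axes are right-handed (so a half turn about x gives the same grasp; the last joint's range is limited). The gripper opens to 87 mm and grips with 3 to 60 N. Pads are 19 mm wide; open, the fingers measure 117 mm over their backs; the gripper's body (75 mm by 190 mm) begins 51 mm behind the grasp point.
Start: joints at [-1.132, 0.332, -0.065, 1.46, 0.022, 1.35, -0.088], TCP at [0.278, 0.56, 0.223] pointing down, gripper open.
Joint ranges: [-2.6, 2.6], [-0.5, 2.12], [-1.47, 1.34], [0.16, 2.42], [-1.27, 4.41], [0.06, 2.06], [-2.6, 2.6]. Speed limits (rad/s): [2.22, 2.22, 2.79, 2.79, 3.14, 3.14, 3.14].

### API

Orientations are given as a unit quaternion [x, y, z, w].
In Python, from bench import read_state, camera, camera_params, close_job gives the robot as it stands.
- The arm moves only by the tool arm_command, never from a script. Its argument "targets" is a list of rows, each a list of 7 numbers: the closure in counts, from 0 (fully open) to 255 (shut), then the shift along the tool's x, y, z in mm, then the turn, a rotation vector about the tool's x, y, z in rad. A call has 1 to 10 rows; each row is the pose to reach, as a shift and turn from the pose commanded when the call began, along the tool's axes at that moment; what a row does not reach only later rows make up. A row lasts 1/10 s, in which the tool goes at most 50 mm and 8.59 degrees, less where a joint would pass 70% of its speed; a pose out of reach is approached as far as the arm can. A call with a gripper value outside its range is refused whole. The fingers move at their own pace and stop on an object; "newtons" is the grip in N (left out, the last holds). Time passes only in rows, so rows that repeat a pose let the fingers close. It gives the time, the measured TCP pose, the force and the opening at its end, in the units of the state.
- read_state(): the state, without advancing time (a new reading comes with each control period).
- camera(name): name is "side" or "top"; returns the picture (480x640x3 uint8, red, green, blue); there is no depth.
- camera_params(name): a dict with "intrinsics" (3x3 intrinsics, pixels), "dist" ([k1, k2, p1, p2, k3] as OpenCV has them; the pictures are not rectified), "xyz" and "orientation" of the camera in the world. Camera axes: x right, y down, z forward; pixel columns grow to the right and rows downward; lengths in m; the calibration is good to about 2 mm. A picture is of the moment at which its call begins. camera_params takes no time and is no camera call.
- close_job(): hands the job in, once; it reports no verdict.
The state is a dict: "time": time; "joint_positions": joint angles; "joint_vel": joint speeds; "joint_torque": joint torques, N m; "ee_pos": TCP position; "eef_rot": TCP orientation; "ft_force": force on the tool from outside, world axes, zero at the start; "torque": the same for the moment, N m; "width": finger opening in m.
Only numpy, scipy, OpenCV 4.12 (cv2) and the standard library are available. Lean on these libraries where they do the work, as an engineer would, in place of code of your own. Each camera call takes 0.05 s, during which the arm holds its last target.

## Working session

There is one attempt and no reset: what is moved stays moved. The work goes in short steps, Python scripts to look and compute and a tool call to move; the robot and the scene stay as the last step left them, time stands still between calls to the robot, and variables do not carry over. Pictures are saved under pics/ and viewed, and the job is handed in when it is done.

Besides the shell and the picture viewer there is one more tool, called by a JSON object that holds its "op" and its "data". arm_command: Moves the arm, as the interface text tells. Its arguments: {"type":"object","properties":{"targets":{"type":"array"},"newtons":{"type":"number"}},"required":["targets"]}

```bash
ls; mkdir -p pics; python3 - <<'E'
from bench import *
import cv2
print(read_state())
for n in("side","top"):
    im=camera(n); cv2.imwrite(f"pics/{n}0.png",im[:,:,::-1]); print(n,camera_params(n))
E
```

```text
pics
{'time': 0.0, 'joint_positions': array([-1.13162407,  0.33285789, -0.06469535,  1.46094297,  0.02162827,
        1.34991915, -0.08849335]), 'joint_vel': array([ 0.00019144,  0.00060478, -0.00159447,  0.00040061, -0.00137156,
       -0.00033817,  0.00052654]), 'joint_torque': array([-1.00019952e-03, -6.23247170e+01,  2.37036799e-02, -3.89894950e+01,
       -6.15119585e-02,  3.97428009e-02,  1.22449605e-04]), 'ee_pos': array([0.27830106, 0.5591785 , 0.22176189]), 'eef_rot': array([-0.37261553,  0.6015576 ,  0.37202578,  0.60073534]), 'ft_force': array([-0.54766854, -0.39163023, -0.01651687]), 'torque': array([ 0.01230224, -0.01423066,  0.00231723]), 'width': 0.08729601818374517}
side {'intrinsics': array([[493.78775792,   0.        , 312.86062632],
       [  0.        , 493.78775792, 241.81478557],
       [  0.        ,   0.        ,   1.        ]]), 'dist': array([-0.11459523,  0.        ,  0.        ,  0.        ,  0.        ]), 'xyz': array([ 0.37748188, -0.82149281,  1.04402205]), 'orientation': array([ 0.92721485, -0.11585548,  0.03465247, -0.3544705 ])}
top {'intrinsics': array([[449.29222942,   0.        , 320.79710993],
       [  0.        , 449.29222942, 249.50924651],
       [  0.        ,   0.        ,   1.        ]]), 'dist': array([-0.0986742,  0.       ,  0.       ,  0.       ,  0.       ]), 'xyz': array([0.49310207, 0.03014911, 1.36910101]), 'orientation': array([-0.70411279,  0.70971294, -0.01883177,  0.01334506])}
```

View pics/side0.png

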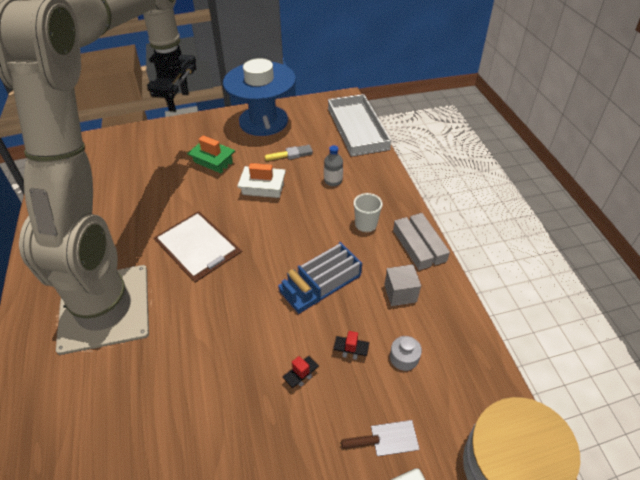

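View pics/top0.png

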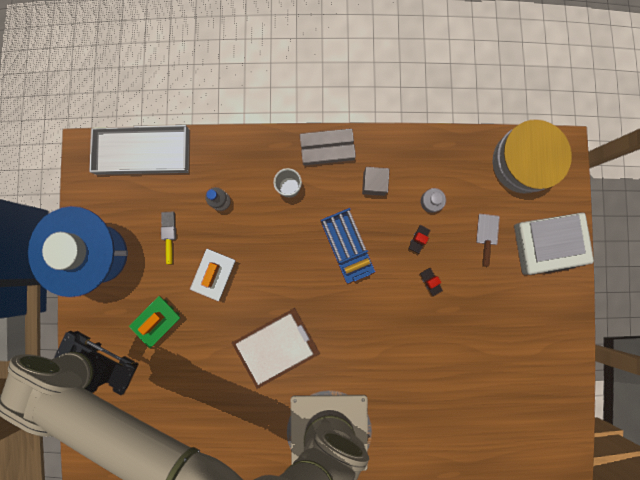

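The white core is at top-view pixel (213,275) and the green look-alike at (155,322). The mould is at (347,247) with its bar end at (356,266). The clips are at (420,240) and (431,282), and the second is nearer the base at about (330,440). I'll enlarge these areas.

```bash
cat > h.py <<'E'
import cv2,numpy as np
from bench import *
from scipy.spatial.transform import Rotation as R
def ray(n,uv):
    p=camera_params(n)
    q=cv2.undistortPoints(np.array([[uv]],float),p["intrinsics"],p["dist"])[0,0]
    d=R.from_quat(p["orientation"]).apply([q[0],q[1],1]); return p["xyz"],d
def at(n,uv,z):
    c,d=ray(n,uv); return c+d*(z-c[2])/d[2]
def proj(n,P):
    p=camera_params(n); Q=R.from_quat(p["orientation"]).inv().apply(np.atleast_2d(P)-p["xyz"])
    return cv2.projectPoints(Q,np.zeros(3),np.zeros(3),p["intrinsics"],p["dist"])[0][:,0]
def crop(src,x,y,w,h,s,out):
    im=cv2.imread(src)[y:y+h,x:x+w]; cv2.imwrite(out,cv2.resize(im,None,fx=s,fy=s,interpolation=cv2.INTER_CUBIC))
E
python3 - <<'E'
from h import *
a=cv2.imread("pics/top0.png"); b=cv2.imread("pics/side0.png")
def c(im,x,y,w=80,h=80):
    return cv2.resize(im[y:y+h,x:x+w],(400,300) if w*3==h*4 else (400,300),interpolation=cv2.INTER_CUBIC)
o=np.vstack([np.hstack([c(a,175,240,80,60),c(a,307,205,100,75)]),np.hstack([c(a,400,250,64,48),c(a,400,215,64,48)])])
cv2.imwrite("pics/t1.png",o)
o=np.vstack([np.hstack([c(b,224,150,80,60),c(b,270,240,100,75)]),np.hstack([c(b,270,350,64,48),c(b,320,325,64,48)])])
cv2.imwrite("pics/s1.png",o)
E
```

```text
(no output)
```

View pics/t1.png

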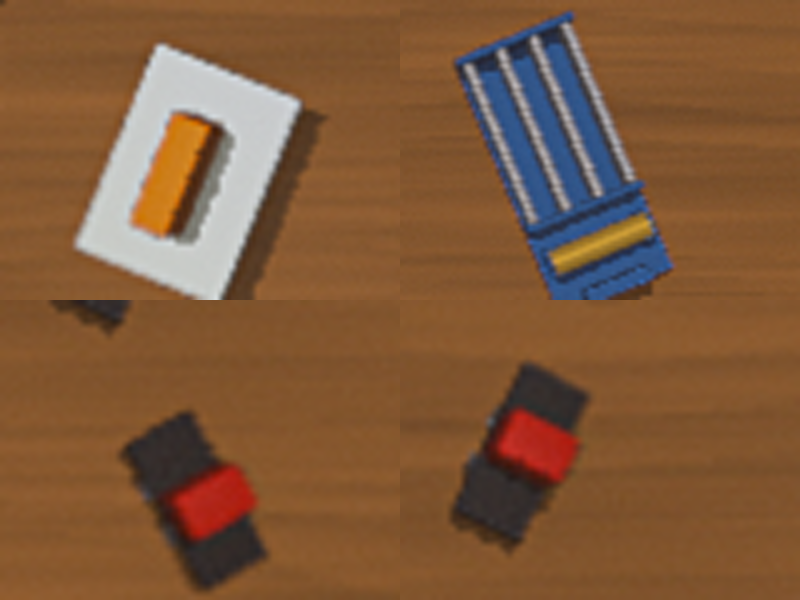

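View pics/s1.png

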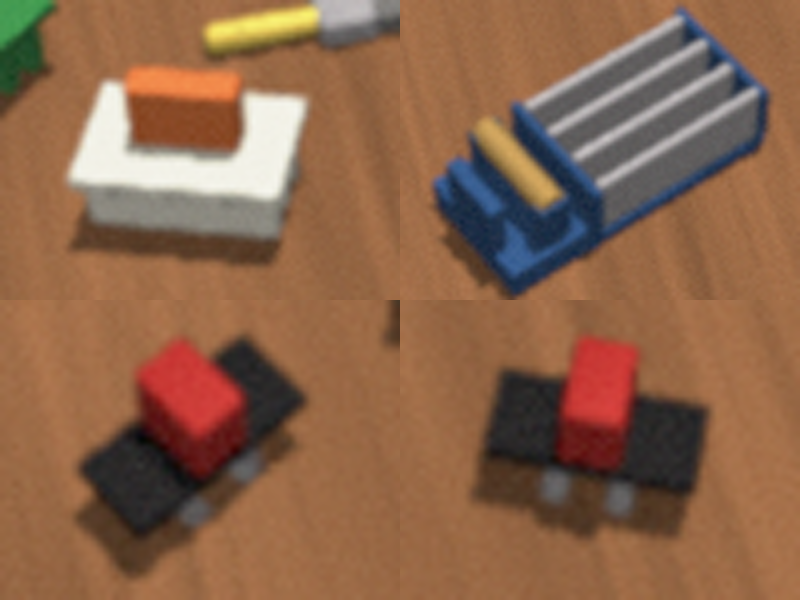

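```bash
cat > fit.py <<'E'
from h import *
from scipy.optimize import least_squares
def px(o,s,p): return [(p[0]+.5)/s-.5+o[0],(p[1]+.5)/s-.5+o[1]]
def fit(obs,g):
    P=np.array([o[2] for o in obs],float)/1000; uv=np.array([o[1] for o in obs]); n=[o[0] for o in obs]
    def W(v): 
        c,s=np.cos(v[2]),np.sin(v[2]); return np.c_[v[0]+c*P[:,0]-s*P[:,1],v[1]+s*P[:,0]+c*P[:,1],P[:,2]]
    def f(v):
        w=W(v); return np.concatenate([(proj(n[i],w[i])[0]-uv[i]) for i in range(len(P))])
    r=least_squares(f,g,loss='soft_l1'); return r.x,f(r.x).reshape(-1,2).round(1)
def run(name,T,S,g):
    for lab,o in(("top",T),("side",S),("both",T+S)):
        v,e=fit(o,g); print(name,lab,v.round(4), np.abs(e).mean().round(2)); 
    print(e.tolist()); return v
t=lambda o,s,L:[("top",px(o,s,p),q) for p,q in L]
d=lambda o,s,L:[("side",px(o,s,p),q) for p,q in L]
if __name__=="__main__":
    run("core",t((175,240),5,[((160,43),(65,46,51)),((301,102),(65,-46,51)),((75,246),(-65,46,51)),((218,302),(-65,-46,51)),((180,112),(35,12,96)),((132,228),(-35,12,96))]),
    d((224,150),5,[((105,80),(-65,46,51)),((307,97),(65,46,51)),((290,187),(65,-46,51)),((68,185),(-65,-46,51)),((128,70),(-35,12,96)),((240,73),(35,12,96))]),[.5,.3,-.4])
    run("mould",t((307,205),4,[((57,63),(-70.5,-46,57)),((172,12),(-70.5,46,57)),((243,184),(70.5,46,57)),((125,230),(70.5,-46,57)),((152,265),(96,-31,57.5)),((252,228),(96,31,57.5))]),
    d((270,240),4,[((113,107),(70.5,-46,57)),((203,190),(70.5,46,57)),((282,10),(-70.5,-46,57)),((368,92),(-70.5,46,57)),((85,127),(96,-31,57.5)),((152,198),(96,31,57.5))]),[.5,0,-2.7])
    run("clip",t((400,250),6.25,[((190,111),(-40,18,32.5)),((122,153),(-40,-18,32.5)),((268,253),(40,18,32.5)),((207,290),(40,-18,32.5))]),
    d((270,350),6.25,[((80,170),(40,-18,32.5)),((140,222),(40,18,32.5)),((305,98),(-40,18,32.5)),((240,38),(-40,-18,32.5)),((180,40),(-12,-18,66.5)),((244,95),(-12,18,66.5)),((138,75),(12,-18,66.5))]),[.45,-.2,-2.6])
E
python3 fit.py
```

```text
core top [ 0.4819  0.3387 -0.3949] 0.42
core side [ 0.4839  0.3402 -0.3398] 0.7
core both [ 0.4825  0.3391 -0.3804] 0.63
[[-0.3, -0.1], [0.2, -0.6], [0.4, 0.3], [0.5, 0.7], [-1.2, -0.6], [-0.6, -0.8], [-0.4, 0.9], [-0.2, 0.5], [-2.2, 2.3], [-0.0, -0.6], [0.3, -0.7], [0.5, 0.3]]
mould top [ 0.5937 -0.0485 -2.767 ] 1.04
mould side [ 0.5961 -0.0469 -2.7482] 1.08
mould both [ 0.5948 -0.048  -2.7617] 1.1
[[-0.7, -1.6], [-0.5, -0.6], [0.1, 0.7], [0.5, 1.1], [1.9, -1.5], [-3.6, -0.3], [-0.8, -0.9], [-2.3, 1.6], [0.3, -1.0], [0.7, -0.1], [1.2, 2.3], [-1.5, 0.5]]
clip top [ 0.4545 -0.3098 -2.6189] 0.32
clip side [ 0.456  -0.3105 -2.6405] 0.66
clip both [ 0.4557 -0.3102 -2.6356] 0.58
[[-0.2, -0.5], [0.4, -1.3], [0.4, 0.0], [-0.1, 0.1], [-1.0, -0.2], [0.1, 2.4], [0.3, -0.3], [-0.1, -1.0], [-0.2, -1.1], [0.6, 0.8], [-1.6, 0.0]]
```

```bash
cat > ov.py <<'E'
from h import *
import sys
def W(v,P):
    P=np.array(P,float)/1000;c,s=np.cos(v[2]),np.sin(v[2]); return np.c_[v[0]+c*P[:,0]-s*P[:,1],v[1]+s*P[:,0]+c*P[:,1],P[:,2]+(v[3] if len(v)>3 else 0)]
def rect(x0,x1,y0,y1,z): return [(x0,y0,z),(x1,y0,z),(x1,y1,z),(x0,y1,z)]
M=[rect(-70.5,70.5,-46,46,57),rect(-63.5,63.5,-42.5,-35.5,57),rect(-63.5,63.5,35.5,42.5,57),rect(-63.5,63.5,-16.5,-9.5,57),rect(-63.5,63.5,9.5,16.5,57),rect(86,106,-31,31,57.5),rect(123,134,-18,18,66),rect(-70.5,133.5,-46,46,0)]
C=[rect(-65,65,-46,46,51),rect(-35,35,-12,12,96)]
K=[rect(-40,40,-18,18,32.5),rect(-12,12,-18,18,66.5)]
def draw(src,n,items,box,s,out):
    x,y,w,h=box; im=cv2.resize(cv2.imread(src)[y:y+h,x:x+w],None,fx=s,fy=s,interpolation=cv2.INTER_CUBIC)
    for v,mod,col in items:
        for r in mod:
            q=(proj(n,W(v,r))-[x,y]+.5)*s-.5
            cv2.polylines(im,[np.round(q*8).astype(int).reshape(-1,1,2)],True,col,1,cv2.LINE_AA,3)
    cv2.imwrite(out,im)
E
python3 - <<'E'
from ov import *
m=[.5945,-.0475,-2.762]
draw("pics/top0.png","top",[(m,M,(0,255,255))],(310,200,80,90),6,"pics/a.png")
draw("pics/side0.png","side",[(m,M,(0,255,255))],(272,236,100,80),5,"pics/b.png")
a=cv2.imread("pics/a.png");b=cv2.imread("pics/b.png")
cv2.imwrite("pics/m1.png",np.vstack([a[:540,:],])if 0 else a); 
E
```

```text
(no output)
```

View pics/a.png

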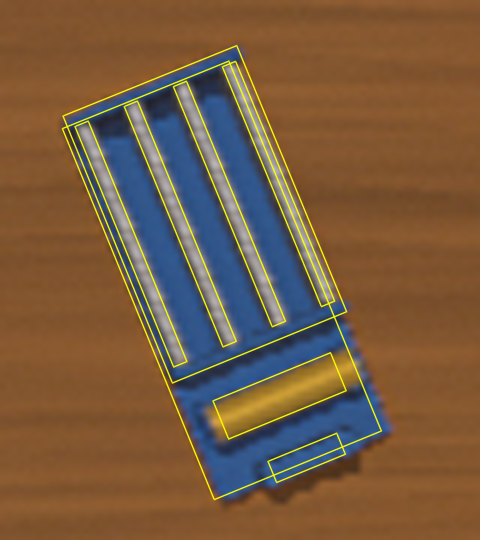

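View pics/b.png

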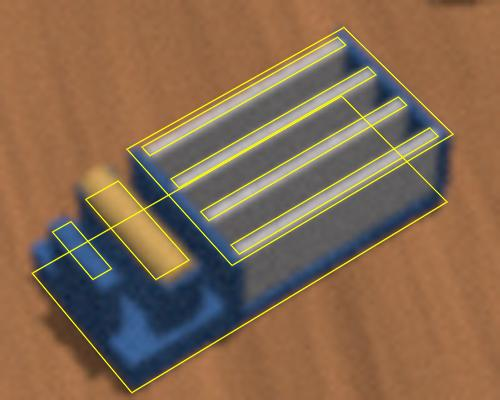

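```bash
cat > plan.py <<'E'
from h import *
def plan(x,y,z,yaw):
    "object yaw; jaw axis (tool z) along object's y; tool x down"
    s=read_state(); R0=R.from_quat(s["eef_rot"]); p=s["ee_pos"]
    best=None
    for k in(0,1):
        a=yaw+np.pi/2+k*np.pi
        zt=np.array([np.cos(a),np.sin(a),0]); xt=np.array([0,0,-1.]); yt=np.cross(zt,xt)
        rv=(R0.inv()*R.from_matrix(np.c_[xt,yt,zt])).as_rotvec()
        if best is None or abs(rv[0])<abs(best[0]): best=rv; 
    print("t",round(s["time"],2),"pos",p.round(4),"f",s["ft_force"].round(1),"w",round(s["width"],4),"j7",s["joint_positions"][6].round(2))
    print("shift mm",(R0.inv().apply(np.array([x,y,z])-p)*1000).round(1),"turn",best.round(4))
def world(): 
    s=read_state(); print(R.from_quat(s["eef_rot"]).as_matrix().round(3))
if __name__=="__main__":
    import sys; plan(*map(float,sys.argv[1:5])); world()
E
python3 plan.py .4825 .339 .2 -.385
python3 - <<'E'
from ov import *
draw("pics/top0.png","top",[([.4825,.339,-.385],C,(255,0,255)),],(180,240,66,66),6,"pics/a.png")
draw("pics/top0.png","top",[([.4553,-.3102,-2.63],K,(0,255,255))],(400,250,64,66),6,"pics/c.png")
draw("pics/side0.png","side",[([.4825,.339,-.385],C,(255,0,255))],(230,150,66,66),6,"pics/b.png")
draw("pics/side0.png","side",[([.4553,-.3102,-2.63],K,(0,255,255))],(270,340,64,66),6,"pics/d.png")
r=[cv2.resize(cv2.imread(f"pics/{k}.png"),(390,290*1)) for k in "abcd"]
cv2.imwrite("pics/e.png",np.vstack([np.hstack(r[:2]),np.hstack(r[2:])]))
E
```

```text
t 0.1 pos [0.2783 0.5592 0.2218] f [ 0.2 -0.6  1. ] w 0.0869 j7 -0.09
shift mm [  22.  -280.9 -106.2] turn [-0.0768 -0.0013 -0.    ]
[[-0.001 -0.895  0.446]
 [-0.001  0.446  0.895]
 [-1.    -0.    -0.001]]
```

View pics/e.png

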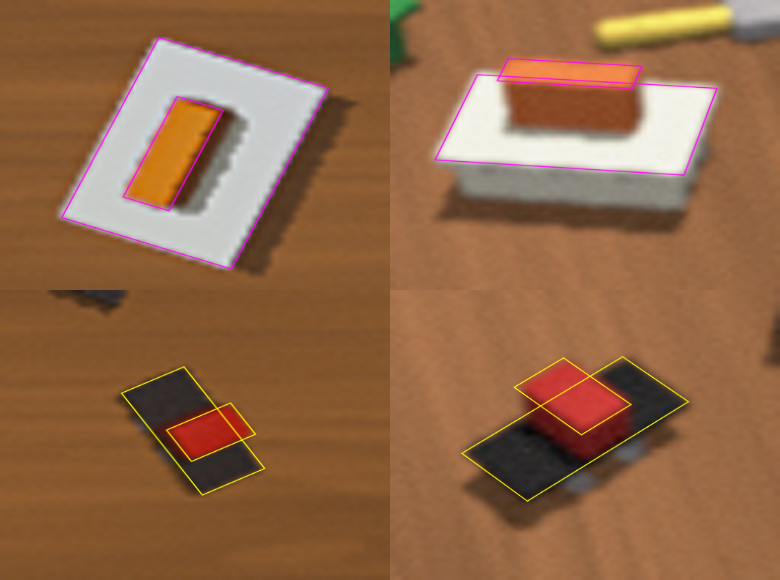

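Both overlays match: the core is at (0.4825, 0.339, yaw −0.385) and the clip at (0.4553, −0.3102). Moving above the core.

{"op": "arm_command", "data": {"targets": [[0,22,-281,-106,-0.077,0,0],[0,22,-281,-106,-0.077,0,0],[0,22,-281,-106,-0.077,0,0],[0,22,-281,-106,-0.077,0,0],[0,22,-281,-106,-0.077,0,0],[0,22,-281,-106,-0.077,0,0],[0,22,-281,-106,-0.077,0,0],[0,22,-281,-106,-0.077,0,0],[0,22,-281,-106,-0.077,0,0],[0,22,-281,-106,-0.077,0,0]], "newtons": 25}}

```text
time: 1.1
ee_pos: [0.4816, 0.341, 0.2005]
eef_rot: [-0.396, 0.586, 0.396, 0.586]
ft_force: [0.6, 0.2, -0.4]
width: 0.0874
```

```bash
python3 plan.py .4825 .339 .063 -.385
```

```text
t 1.1 pos [0.4816 0.341  0.2005] f [ 0.6  0.2 -0.4] w 0.0874 j7 0.51
shift mm [137.5  -1.6  -1.5] turn [ 0.0028  0.0002 -0.0006]
[[-0.    -0.928  0.373]
 [ 0.     0.373  0.928]
 [-1.     0.001  0.   ]]
```

{"op": "arm_command", "data": {"targets": [[0,30,-1,-1,0,0,0],[0,60,-1,-1,0,0,0],[0,90,-1,-1,0,0,0],[0,115,-1,-1,0,0,0],[0,130,-1,-1,0,0,0],[0,137,-1,-1,0,0,0],[0,137,-1,-1,0,0,0]]}}

```text
time: 1.8
ee_pos: [0.4829, 0.3385, 0.0633]
eef_rot: [-0.395, 0.586, 0.395, 0.586]
ft_force: [-0.4, 0.0, 0.2]
width: 0.0869
```

```bash
python3 - <<'E'
from h import *
print(read_state()["ee_pos"])
for n in("side","top"):
    im=camera(n); cv2.imwrite(f"pics/{n}2.png",im[:,:,::-1])
crop("pics/side2.png",215,130,90,70,4.4,"pics/a.png");crop("pics/top2.png",165,235,90,70,4.4,"pics/b.png")
cv2.imwrite("pics/g.png",np.hstack([cv2.imread("pics/a.png"),cv2.imread("pics/b.png")]))
E
```

```text
[0.48293803 0.33853003 0.06329741]
```

View pics/g.png

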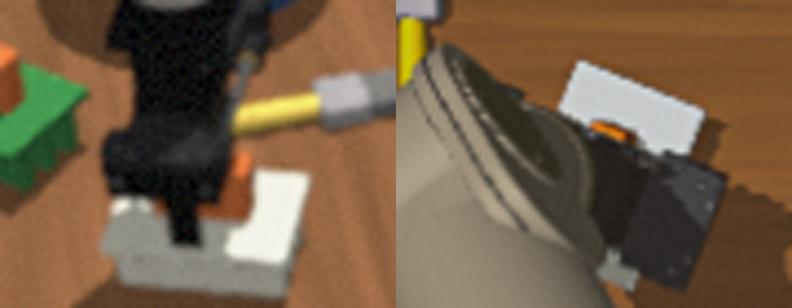

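The fingers straddle the orange handle. In the side crop the finger is at (185,220) and the plate is clear below it. Closing.

{"op": "arm_command", "data": {"targets": [[255,0,0,0,0,0,0],[255,0,0,0,0,0,0],[255,0,0,0,0,0,0],[255,0,0,0,0,0,0],[255,0,0,0,0,0,0],[255,0,0,0,0,0,0],[255,0,0,0,0,0,0],[255,0,0,0,0,0,0]], "newtons": 30}}

```text
time: 2.7
ee_pos: [0.4833, 0.3382, 0.0635]
eef_rot: [-0.395, 0.586, 0.395, 0.586]
ft_force: [0.2, -0.1, 0.7]
width: 0.0313
```

{"op": "arm_command", "data": {"targets": [[255,0,0,0,0,0,0],[255,0,0,0,0,0,0],[255,0,0,0,0,0,0],[255,0,0,0,0,0,0]], "newtons": 30}}

```text
time: 3.1
ee_pos: [0.4833, 0.3382, 0.0635]
eef_rot: [-0.395, 0.586, 0.395, 0.586]
ft_force: [0.2, 1.1, -0.5]
width: 0.0237
```

{"op": "arm_command", "data": {"targets": [[255,-10,0,0,0,0,0],[255,-30,0,0,0,0,0],[255,-55,0,0,0,0,0],[255,-80,0,0,0,0,0],[255,-105,0,0,0,0,0],[255,-120,0,0,0,0,0],[255,-120,0,0,0,0,0]]}}

```text
time: 3.8
ee_pos: [0.4842, 0.3387, 0.1859]
eef_rot: [-0.395, 0.585, 0.395, 0.588]
ft_force: [1.3, -0.6, -3.1]
width: 0.0239
```

```bash
python3 plan.py .5945 -.0475 .185 .38
```

```text
t 3.8 pos [0.4842 0.3387 0.1859] f [ 1.3 -0.6 -3.1] w 0.0239 j7 0.52
shift mm [ 3.000e-01 -2.472e+02 -3.165e+02] turn [-0.765   0.0024  0.0029]
[[ 0.003 -0.927  0.376]
 [ 0.002  0.376  0.927]
 [-1.    -0.002  0.003]]
```

{"op": "arm_command", "data": {"targets": [[255,0,-15,-20,-0.05,0,0],[255,0,-40,-51,-0.12,0,0],[255,0,-67,-86,-0.2,0,0],[255,0,-94,-121,-0.29,0,0],[255,0,-121,-156,-0.38,0,0],[255,0,-148,-191,-0.47,0,0],[255,0,-178,-228,-0.56,0,0],[255,0,-206,-263,-0.64,0,0],[255,0,-230,-294,-0.71,0,0],[255,0,-247,-316,-0.765,0,0]]}}

```text
time: 4.8
ee_pos: [0.5931, -0.0511, 0.1819]
eef_rot: [-0.585, 0.397, 0.586, 0.396]
ft_force: [0.6, 0.6, -2.6]
width: 0.0237
```

{"op": "arm_command", "data": {"targets": [[255,0,0,0,0,0,0],[255,0,0,0,0,0,0],[255,0,0,0,0,0,0]]}}

```text
time: 5.1
ee_pos: [0.5932, -0.0461, 0.1826]
eef_rot: [-0.585, 0.396, 0.586, 0.396]
ft_force: [0.7, -0.0, -2.9]
width: 0.0236
```

```bash
python3 plan.py .5945 -.0475 .145 .38;python3 - <<'E'
from h import *
for n in("side","top"):
    im=camera(n); cv2.imwrite(f"pics/{n}3.png",im[:,:,::-1])
crop("pics/side3.png",240,170,150,150,3,"pics/a.png");crop("pics/top3.png",290,180,112,150,3,"pics/b.png")
cv2.imwrite("pics/g.png",np.hstack([cv2.imread("pics/a.png"),cv2.imread("pics/b.png")]))
E
```

```text
t 5.1 pos [ 0.5932 -0.0461  0.1826] f [ 0.7 -0.  -2.9] w 0.0236 j7 2.01
shift mm [37.6 -0.8 -1.9] turn [ 0.0012  0.0012 -0.0012]
[[-0.002 -0.928 -0.372]
 [ 0.001 -0.372  0.928]
 [-1.     0.001  0.001]]
```

View pics/g.png

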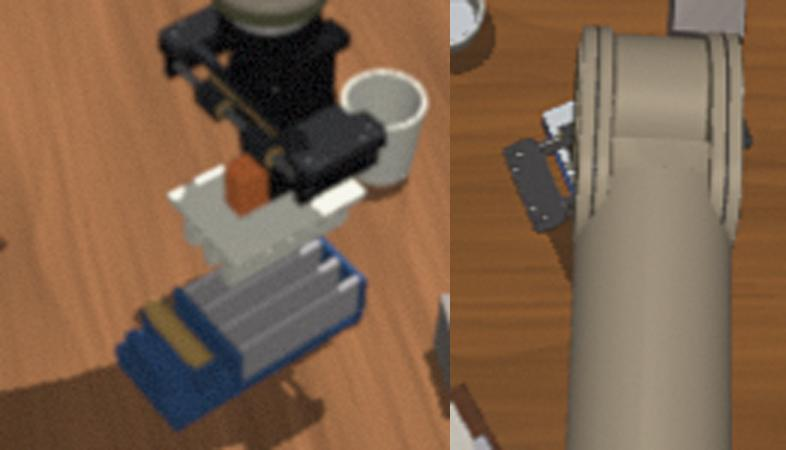

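```bash
python3 - <<'E'
from ov import *
m=[.5945,-.0475,-2.762]
c=[.5922,-.0465,.38,.1826-.0635]
CC=C+[rect(-65,65,-46,46,42),rect(-60,60,-32,-20,0)]
draw("pics/side3.png","side",[(m,M,(0,255,255)),(c,CC,(255,0,255))],(270,210,100,110),7,"pics/a.png")
a=cv2.imread("pics/a.png");print(a.shape);cv2.imwrite("pics/a.png",a[:600] if 0 else cv2.resize(a,None,fx=.77,fy=.77,interpolation=cv2.INTER_AREA))
E
```

```text
(770, 700, 3)
```

View pics/a.png

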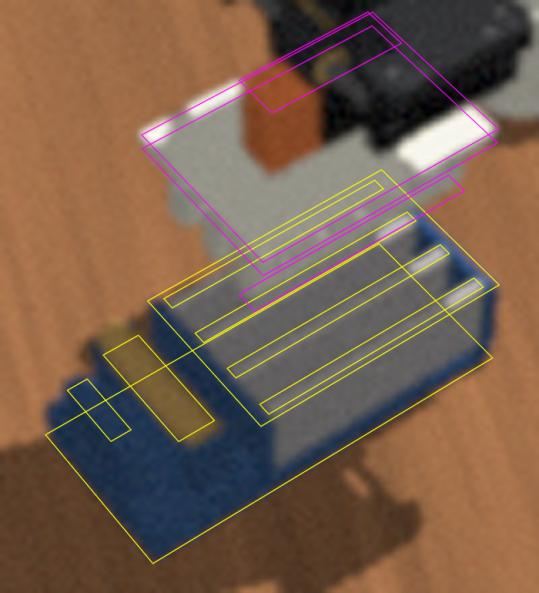

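```bash
python3 -c "
from h import *
crop('pics/side3.png',290,205,80,60,10,'pics/a.png')"
```

```text
(no output)
```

View pics/a.png

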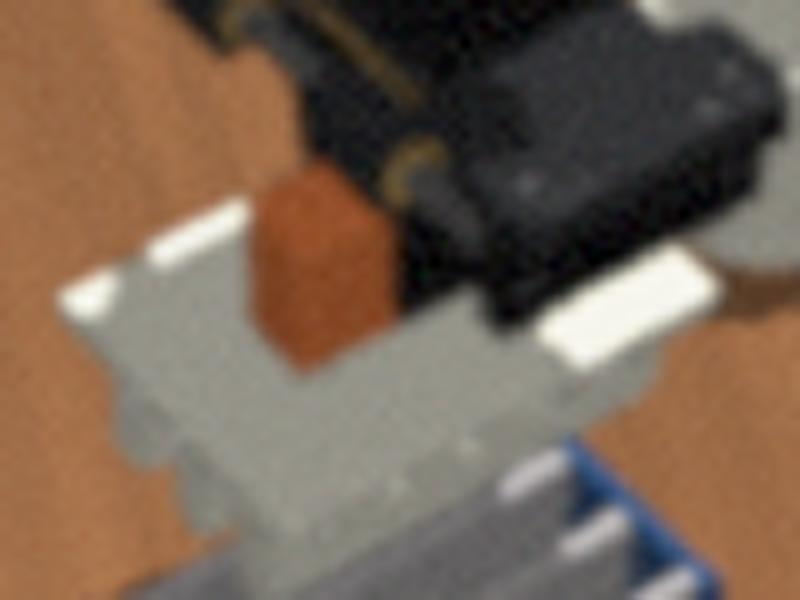

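```bash
python3 - <<'E'
from fit import *
z=119.1
L=[((60,298),(-65,46,51+z)),((722,290),(65,-46,51+z)),((283,533),(-65,-46,51+z))]
L2=L+[((305,372),(-35,-12,51+z))]
for l in(L[:2],L,L2):
  v,e=fit(d((290,205),10,l),[.592,-.046,.38]); print(v.round(4),e.tolist())
E
```

```text
[ 0.5917 -0.0462  0.3742] [[-0.0, -0.0], [0.0, -0.0]]
[ 0.5918 -0.046   0.3737] [[0.0, -0.1], [0.0, -0.1], [-0.0, 0.1]]
[ 0.5922 -0.0452  0.3723] [[0.1, -0.4], [0.1, -0.3], [0.0, -0.2], [-0.2, 1.3]]
```

```bash
python3 - <<'E'
from ov import *
m=[.5945,-.0475,-2.762]
draw("pics/side0.png","side",[(m,M[:5],(0,255,255))],(290,240,80,66),9,"pics/a.png")
draw("pics/top0.png","top",[(m,M[:5],(0,255,255))],(316,204,58,66),9,"pics/b.png")
E
```

```text
(no output)
```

View pics/a.png

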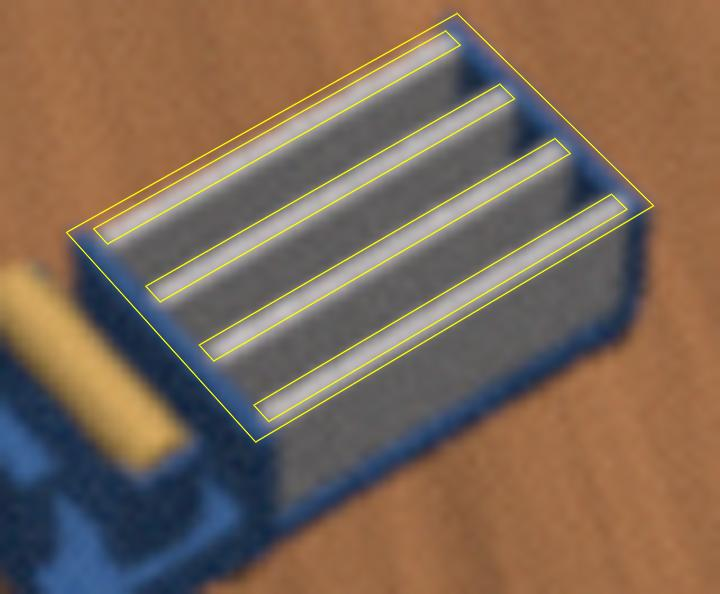

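View pics/b.png

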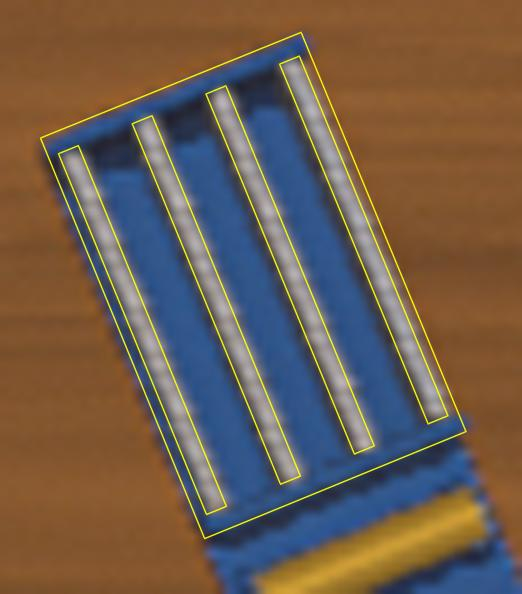

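```bash
python3 plan.py .5958 -.0474 .127 .383
```

```text
t 5.2 pos [ 0.5934 -0.046   0.1831] f [ 0.   0.  -3.4] w 0.0238 j7 2.01
shift mm [56.1 -1.7 -2.3] turn [-0.0011  0.0007 -0.0005]
[[-0.001 -0.928 -0.373]
 [ 0.    -0.373  0.928]
 [-1.     0.     0.001]]
```

{"op": "arm_command", "data": {"targets": [[255,10,-1.7,-2.3,-0.002,0,0],[255,22,-1.7,-2.3,-0.002,0,0],[255,34,-1.7,-2.3,-0.002,0,0],[255,46,-1.7,-2.3,-0.002,0,0],[255,56,-1.7,-2.3,-0.002,0,0],[255,56,-1.7,-2.3,-0.002,0,0],[255,56,-1.7,-2.3,-0.002,0,0]]}}

```text
time: 5.9
ee_pos: [0.5961, -0.049, 0.1275]
eef_rot: [-0.586, 0.396, 0.586, 0.396]
ft_force: [-0.1, 0.1, -3.1]
width: 0.0237
```

```bash
python3 plan.py .5958 -.0474 .127 .383;python3 - <<'E'
from ov import *
for n in("side",):
    im=camera(n); cv2.imwrite(f"pics/{n}4.png",im[:,:,::-1])
m=[.5945,-.0475,-2.762]
draw("pics/side4.png","side",[(m,M[:1],(0,255,255)),([.5948,-.0478,.38,.0635],C+[rect(-60,60,-32,-20,0)],(255,0,255))],(285,215,90,72),8,"pics/a.png")
crop("pics/side4.png",285,215,90,72,8,"pics/b.png")
E
```

```text
t 5.9 pos [ 0.5961 -0.049   0.1275] f [-0.1  0.1 -3.1] w 0.0237 j7 2.03
shift mm [ 0.5 -0.3  1.6] turn [-0.0008  0.0001 -0.0002]
[[-0.    -0.928 -0.373]
 [-0.    -0.373  0.928]
 [-1.     0.     0.   ]]
```

View pics/a.png

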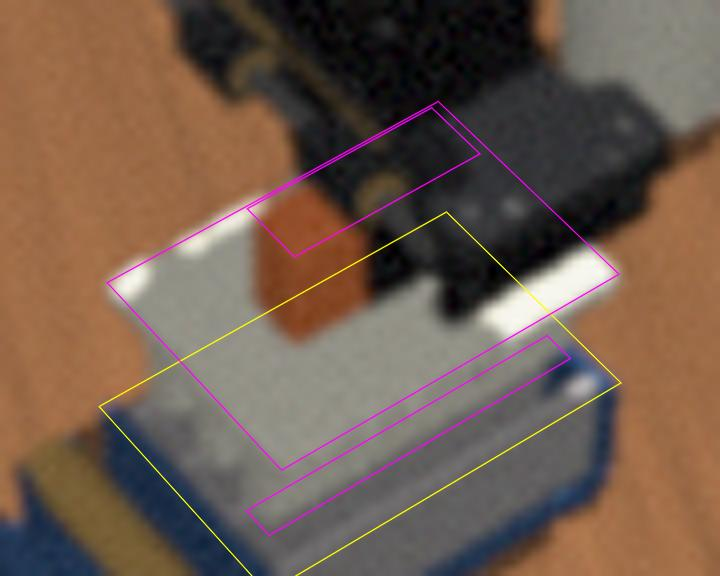

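View pics/b.png

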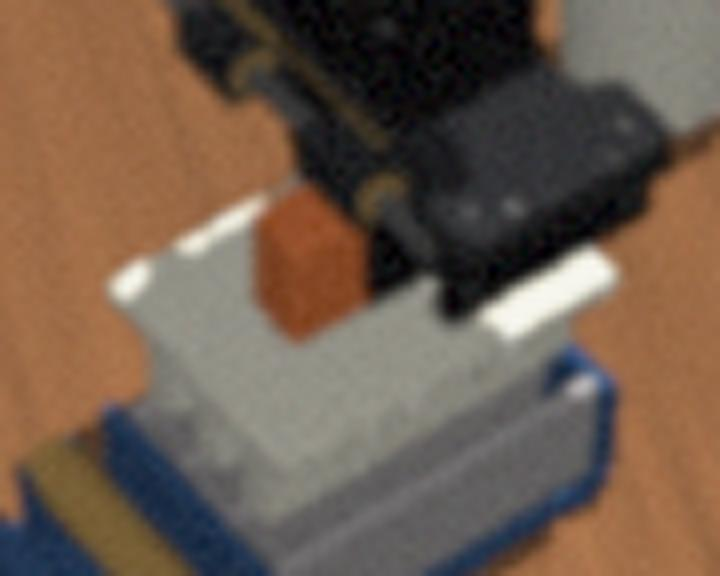

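The magenta core model agrees with the picture to about 1 px: corners at (108,283) and (618,270). Now descending in small steps while watching the force.

{"op": "arm_command", "data": {"targets": [[255,1,0,1,0,0,0],[255,4,0,1,0,0,0],[255,7,0,1,0,0,0],[255,10,0,1,0,0,0],[255,13,0,1,0,0,0],[255,16,0,1,0,0,0],[255,16,0,1,0,0,0]]}}

```text
time: 6.65
ee_pos: [0.5954, -0.048, 0.111]
eef_rot: [-0.586, 0.396, 0.586, 0.396]
ft_force: [-0.8, -0.0, -3.7]
width: 0.0239
```

{"op": "arm_command", "data": {"targets": [[255,4,0,0,0,0,0],[255,8,0,0,0,0,0],[255,12,0,0,0,0,0],[255,16,0,0,0,0,0],[255,20,0,0,0,0,0],[255,23,0,0,0,0,0],[255,26,0,0,0,0,0],[255,28,0,0,0,0,0],[255,29,0,0,0,0,0],[255,29,0,0,0,0,0]]}}

```text
time: 7.65
ee_pos: [0.5957, -0.048, 0.0825]
eef_rot: [-0.586, 0.396, 0.586, 0.396]
ft_force: [-0.3, 0.0, -3.6]
width: 0.0237
```

Still free, with 4 mm left to go at TCP z 0.0785.

{"op": "arm_command", "data": {"targets": [[255,1,0,0,0,0,0],[255,2,0,0,0,0,0],[255,3,0,0,0,0,0],[255,3.5,0,0,0,0,0],[255,4,0,0,0,0,0],[255,4,0,0,0,0,0]]}}

```text
time: 8.25
ee_pos: [0.5958, -0.048, 0.0786]
eef_rot: [0.586, -0.396, -0.586, -0.396]
ft_force: [-0.2, 0.1, -2.7]
width: 0.0237
```

{"op": "arm_command", "data": {"targets": [[255,0.5,0,0,0,0,0],[255,1,0,0,0,0,0],[255,1,0,0,0,0,0]]}}

```text
time: 8.55
ee_pos: [0.5958, -0.0478, 0.0783]
eef_rot: [0.586, -0.396, -0.586, -0.396]
ft_force: [-4.3, 0.2, 6.1]
width: 0.0236
```

The plate is now resting on the mould: force went from −3 to +6 N at the expected height. Releasing.

{"op": "arm_command", "data": {"targets": [[0,0,0,0,0,0,0],[0,0,0,0,0,0,0],[0,0,0,0,0,0,0],[0,0,0,0,0,0,0],[0,0,0,0,0,0,0],[0,0,0,0,0,0,0]]}}

```text
time: 9.15
ee_pos: [0.5958, -0.048, 0.0775]
eef_rot: [-0.586, 0.396, 0.586, 0.396]
ft_force: [0.2, 0.1, -0.2]
width: 0.0639
```

{"op": "arm_command", "data": {"targets": [[0,0,0,0,0,0,0],[0,-15,0,0,0,0,0],[0,-40,0,0,0,0,0],[0,-80,0,0,0,0,0],[0,-110,0,0,0,0,0],[0,-120,0,0,0,0,0]]}}

```text
time: 9.75
ee_pos: [0.5973, -0.0483, 0.2025]
eef_rot: [0.588, -0.395, -0.584, -0.397]
ft_force: [-0.3, 1.2, 0.3]
width: 0.0869
```

```bash
python3 plan.py .4553 -.3102 .2 -2.635;python3 - <<'E'
from h import *
print(read_state()["joint_positions"].round(2))
im=camera("side"); cv2.imwrite("pics/side5.png",im[:,:,::-1])
crop("pics/side5.png",265,205,110,110,5,"pics/a.png")
E
```

```text
t 9.75 pos [ 0.5973 -0.0483  0.2025] f [-0.3  1.2  0.3] w 0.0869 j7 2.01
shift mm [   1.5  229.4 -190.1] turn [-0.1247 -0.0024  0.0057]
[[ 0.006 -0.928 -0.373]
 [ 0.    -0.373  0.928]
 [-1.    -0.006 -0.002]]
[-0.21  0.28  0.26  1.58 -0.07  1.28  2.01]
```

View pics/a.png

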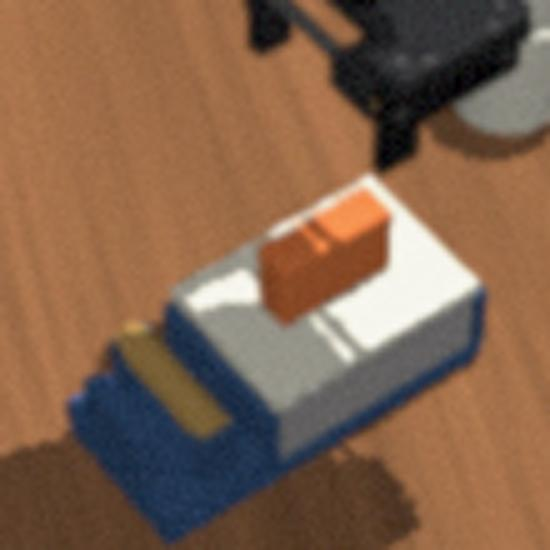

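The core sits flat in the mould, and the mould's blue rim is visible around it. Next is the clip. I'm turning the wrist a half turn because joint 7 would otherwise run near its limit.

{"op": "arm_command", "data": {"targets": [[0,0,20,-17,0.14,0,0],[0,0,44,-37,0.28,0,0],[0,0,70,-58,0.42,0,0],[0,0,97,-80,0.56,0,0],[0,0,123,-102,0.7,0,0],[0,0,149,-124,0.84,0,0],[0,0,175,-145,0.98,0,0],[0,0,198,-164,1.12,0,0],[0,0,217,-180,1.26,0,0],[0,0,229,-190,1.4,0,0]]}}

```text
time: 10.8
ee_pos: [0.4523, -0.3115, 0.197]
eef_rot: [-0.19, 0.681, 0.19, 0.681]
ft_force: [0.6, 0.7, 0.0]
width: 0.0868
```

{"op": "arm_command", "data": {"targets": [[0,0,0,0,0.14,0,0],[0,0,0,0,0.28,0,0],[0,0,0,0,0.42,0,0],[0,0,0,0,0.56,0,0],[0,0,0,0,0.7,0,0],[0,0,0,0,0.84,0,0],[0,0,0,0,0.98,0,0],[0,0,0,0,1.12,0,0],[0,0,0,0,1.26,0,0],[0,0,0,0,1.4,0,0]]}}

```text
time: 11.8
ee_pos: [0.4537, -0.3094, 0.1968]
eef_rot: [0.292, 0.644, -0.292, 0.643]
ft_force: [0.2, 0.1, -0.2]
width: 0.087
```

```bash
python3 plan.py .4553 -.3102 .1 -2.635;python3 - <<'E'
from h import *
print(read_state()["joint_positions"].round(2))
im=camera("side"); cv2.imwrite("pics/side6.png",im[:,:,::-1])
im=camera("top"); cv2.imwrite("pics/top6.png",im[:,:,::-1])
E
```

```text
t 11.8 pos [ 0.4537 -0.3094  0.1968] f [ 0.2  0.1 -0.2] w 0.087 j7 -0.2
shift mm [96.8  0.8  1.8] turn [ 0.2114 -0.0012  0.0006]
[[-0.001  0.753  0.658]
 [ 0.001  0.658 -0.753]
 [-1.    -0.    -0.001]]
[-0.14  0.21  0.75  1.73 -0.15  1.26 -0.2 ]
```

View pics/side6.png

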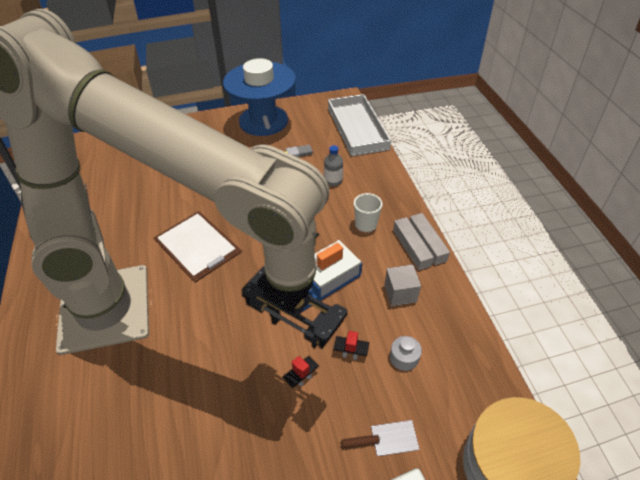

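View pics/top6.png

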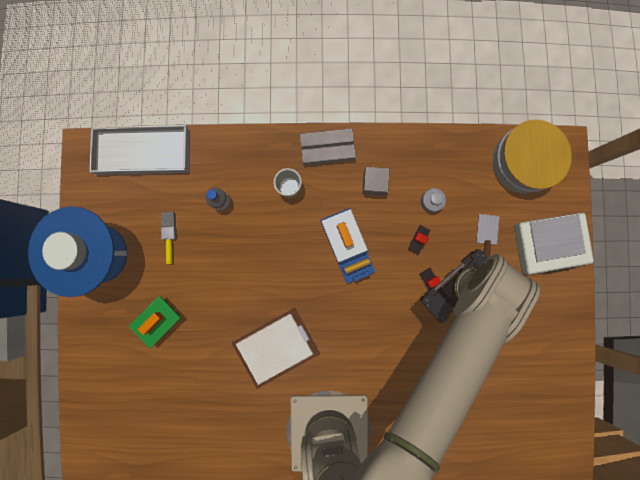

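{"op": "arm_command", "data": {"targets": [[0,20,1,2,0.1,0,0],[0,50,1,2,0.21,0,0],[0,80,1,2,0.21,0,0],[0,100,1,2,0.21,0,0],[0,115,1,2,0.21,0,0],[0,115,1,2,0.21,0,0]]}}

```text
time: 12.5
ee_pos: [0.4551, -0.3099, 0.0807]
eef_rot: [0.356, 0.612, -0.356, 0.61]
ft_force: [-0.6, 0.5, 0.6]
width: 0.0873
```

```bash
python3 plan.py .4553 -.3102 .038 -2.635;python3 - <<'E'
from h import *
im=camera("side"); cv2.imwrite("pics/side7.png",im[:,:,::-1])
im=camera("top"); cv2.imwrite("pics/top7.png",im[:,:,::-1])
crop("pics/side7.png",250,300,100,100,4,"pics/a.png");crop("pics/top7.png",390,230,100,100,4,"pics/b.png")
cv2.imwrite("pics/g.png",np.hstack([cv2.imread("pics/a.png"),cv2.imread("pics/b.png")]))
E
```

```text
t 12.5 pos [ 0.4551 -0.3099  0.0807] f [-0.6  0.5  0.6] w 0.0873 j7 -0.31
shift mm [42.7  0.2  0.5] turn [ 0.0096 -0.0026  0.0021]
[[-0.003  0.87   0.494]
 [ 0.001  0.494 -0.87 ]
 [-1.    -0.002 -0.003]]
```

View pics/g.png

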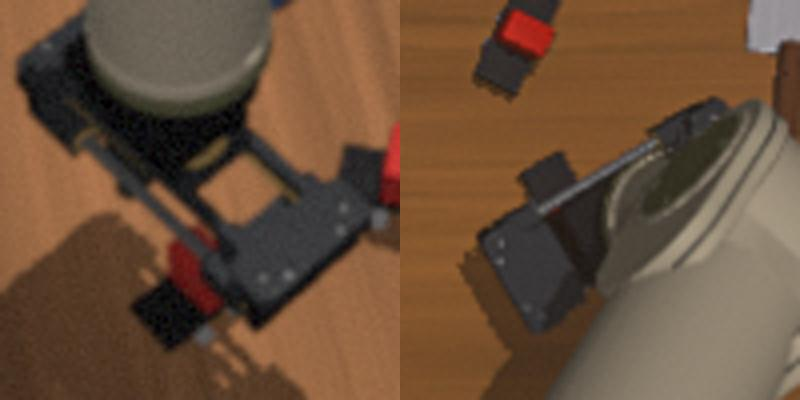

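The red handle lies between the fingers. Lowering and gripping.

{"op": "arm_command", "data": {"targets": [[0,12,0,0.5,0.01,0,0],[0,24,0,0.5,0.01,0,0],[0,36,0,0.5,0.01,0,0],[0,42,0,0.5,0.01,0,0],[0,43,0,0.5,0.01,0,0],[0,43,0,0.5,0.01,0,0]]}}

```text
time: 13.2
ee_pos: [0.4564, -0.3111, 0.0394]
eef_rot: [0.36, 0.609, -0.36, 0.609]
ft_force: [0.3, -0.9, 0.0]
width: 0.0869
```

{"op": "arm_command", "data": {"targets": [[255,0,0,0,0,0,0],[255,0,0,0,0,0,0],[255,0,0,0,0,0,0],[255,0,0,0,0,0,0],[255,0,0,0,0,0,0],[255,0,0,0,0,0,0],[255,0,0,0,0,0,0],[255,0,0,0,0,0,0],[255,0,0,0,0,0,0],[255,0,0,0,0,0,0]], "newtons": 45}}

```text
time: 14.2
ee_pos: [0.4565, -0.311, 0.0395]
eef_rot: [0.36, 0.609, -0.36, 0.609]
ft_force: [-0.3, -0.3, 0.0]
width: 0.0358
```

{"op": "arm_command", "data": {"targets": [[255,-10,0,0,0,0,0],[255,-30,0,0,0,0,0],[255,-60,0,0,0,0,0],[255,-90,0,0,0,0,0],[255,-120,0,0,0,0,0],[255,-140,0,0,0,0,0],[255,-140,0,0,0,0,0]]}}

```text
time: 14.9
ee_pos: [0.4575, -0.312, 0.1826]
eef_rot: [0.36, 0.607, -0.359, 0.61]
ft_force: [0.7, 0.2, -1.8]
width: 0.0358
```

```bash
python3 plan.py .5053 -.0831 .16 -2.762
```

```text
t 14.9 pos [ 0.4575 -0.312   0.1826] f [ 0.7  0.2 -1.8] w 0.0358 j7 -0.39
shift mm [  22.5  152.2 -177.5] turn [ 0.1238  0.0032 -0.0036]
[[ 0.005  0.876  0.482]
 [-0.001  0.482 -0.876]
 [-1.     0.003  0.003]]
```

{"op": "arm_command", "data": {"targets": [[255,0,15,-18,0.02,0,0],[255,0,36,-42,0.04,0,0],[255,0,60,-70,0.06,0,0],[255,0,86,-100,0.08,0,0],[255,3,112,-130,0.1,0,0],[255,8,134,-157,0.12,0,0],[255,16,147,-172,0.124,0,0],[255,22,152,-177,0.124,0,0],[255,22,152,-177,0.124,0,0],[255,22,152,-177,0.124,0,0]]}}

```text
time: 15.9
ee_pos: [0.5036, -0.0842, 0.1573]
eef_rot: [0.397, 0.585, -0.397, 0.585]
ft_force: [-0.3, -0.7, -2.5]
width: 0.036
```

```bash
python3 plan.py .5053 -.0831 .115 -2.762;python3 - <<'E'
from ov import *
im=camera("side"); cv2.imwrite("pics/side8.png",im[:,:,::-1])
im=camera("top"); cv2.imwrite("pics/top8.png",im[:,:,::-1])
s=read_state()["ee_pos"]
m=[.5945,-.0475,-2.762]; k=[s[0],s[1],-2.762,s[2]-.0395]
draw("pics/side8.png","side",[(m,M[:1]+M[5:],(0,255,255)),(k,K+[rect(-40,40,-18,18,24.5)],(255,0,255))],(255,210,110,110),5,"pics/a.png")
crop("pics/top8.png",310,215,80,80,5,"pics/b.png")
crop("pics/side8.png",265,240,66,66,9,"pics/b2.png")
E
```

```text
t 15.9 pos [ 0.5036 -0.0842  0.1573] f [-0.3 -0.7 -2.5] w 0.036 j7 -1.03
shift mm [42.3  2.  -0.5] turn [-0.0015  0.0004  0.0008]
[[-0.001  0.929  0.369]
 [-0.001  0.369 -0.929]
 [-1.    -0.001  0.   ]]
```

View pics/a.png

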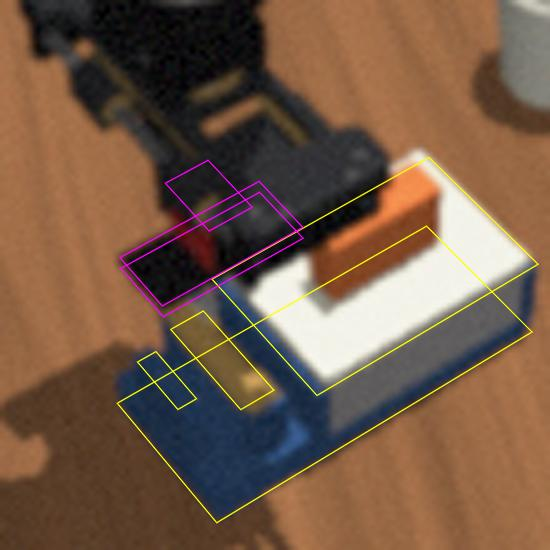

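View pics/b2.png

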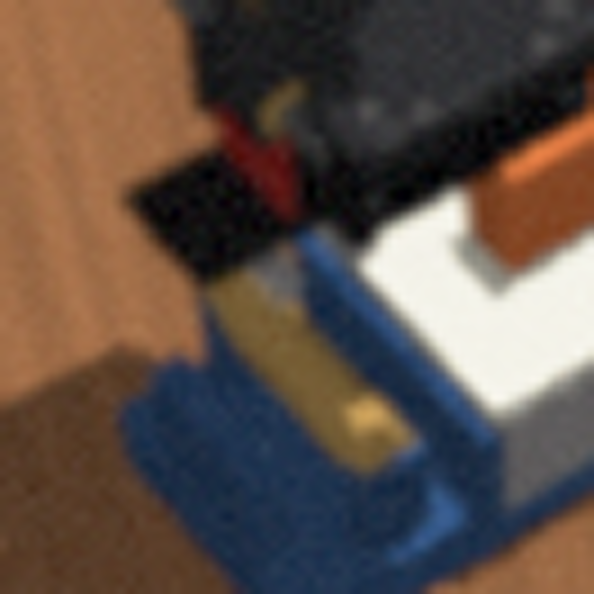

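View pics/b.png

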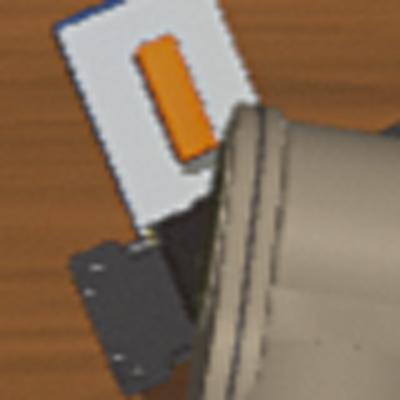

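```bash
python3 - <<'E'
from ov import *
m=[.5945,-.0475,-2.762]
B=[rect(96,96,-40,40,57.5)]
draw("pics/side0.png","side",[(m,B,(0,0,255)),(m,M[:1],(0,255,255))],(275,255,44,50),9,"pics/a.png")
draw("pics/top0.png","top",[(m,B,(0,0,255)),(m,M[:1],(0,255,255))],(335,250,44,50),9,"pics/b.png")
cv2.imwrite("pics/g.png",np.hstack([cv2.imread("pics/a.png"),cv2.imread("pics/b.png")]))
E
```

```text
(no output)
```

View pics/g.png

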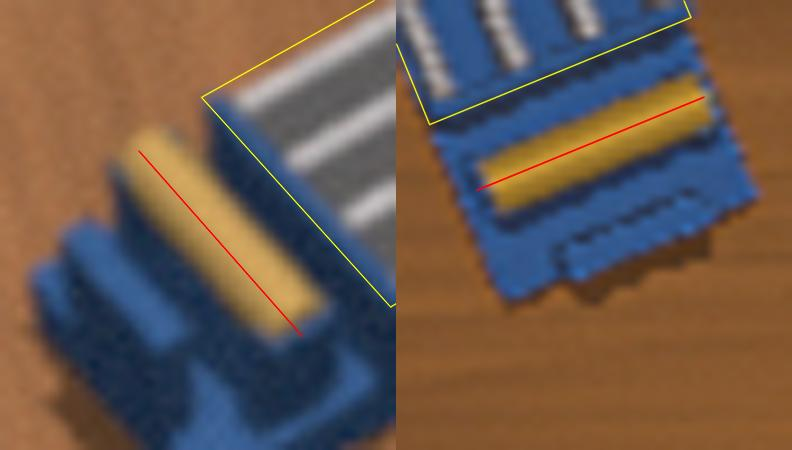

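Both views put the bar axis within about 1 mm of the model: side view (220,240), top view (590,145). The clip overlay also matches. Lowering to just above the bar.

{"op": "arm_command", "data": {"targets": [[255,12,2,-0.5,0,0,0],[255,24,2,-0.5,0,0,0],[255,34,2,-0.5,0,0,0],[255,42,2,-0.5,0,0,0],[255,42,2,-0.5,0,0,0],[255,42,2,-0.5,0,0,0]]}}

```text
time: 16.6
ee_pos: [0.5057, -0.0815, 0.1154]
eef_rot: [0.397, 0.585, -0.397, 0.585]
ft_force: [-0.0, 0.2, -1.2]
width: 0.0356
```

```bash
python3 plan.py .5053 -.0831 .108 -2.762;python3 - <<'E'
from h import *
im=camera("side"); cv2.imwrite("pics/side9.png",im[:,:,::-1])
crop("pics/side9.png",255,230,90,70,8,"pics/a.png")
E
```

```text
t 16.6 pos [ 0.5057 -0.0815  0.1154] f [-0.   0.2 -1.2] w 0.0356 j7 -1.0
shift mm [ 7.4 -1.   1.3] turn [0.0001 0.     0.0004]
[[-0.     0.929  0.371]
 [-0.     0.371 -0.929]
 [-1.    -0.     0.   ]]
```

View pics/a.png

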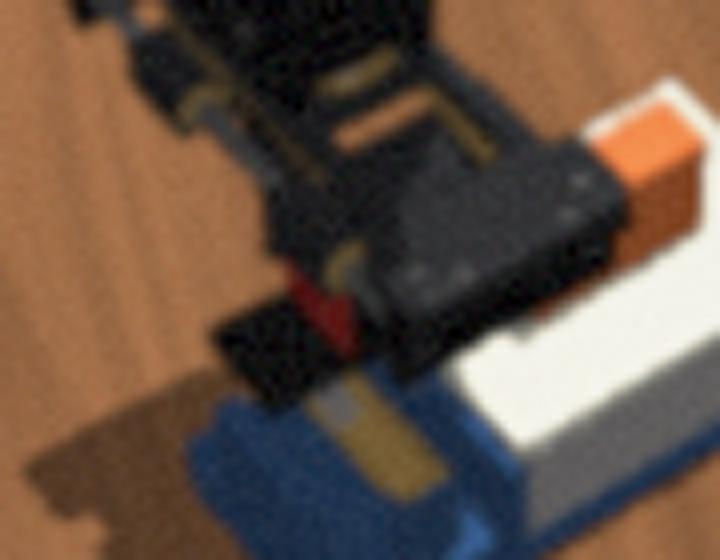

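{"op": "arm_command", "data": {"targets": [[255,3,-1,1.3,0,0,0],[255,6,-1,1.3,0,0,0],[255,8,-1,1.3,0,0,0],[255,10,-1,1.3,0,0,0],[255,12,-1,1.3,0,0,0],[255,12,-1,1.3,0,0,0]]}}

```text
time: 17.25
ee_pos: [0.5052, -0.0829, 0.1032]
eef_rot: [0.397, 0.586, -0.397, 0.585]
ft_force: [-0.4, -0.6, -1.5]
width: 0.0354
```

{"op": "arm_command", "data": {"targets": [[255,2,0,0,0,0,0],[255,4,0,0,0,0,0],[255,6,0,0,0,0,0],[255,8,0,0,0,0,0],[255,10,0,0,0,0,0],[255,10,0,0,0,0,0]]}}

```text
time: 17.85
ee_pos: [0.5053, -0.0831, 0.0933]
eef_rot: [0.397, 0.585, -0.397, 0.585]
ft_force: [0.3, -1.0, -0.6]
width: 0.0355
```

{"op": "arm_command", "data": {"targets": [[255,2,0,0,0,0,0],[255,4,0,0,0,0,0],[255,6,0,0,0,0,0],[255,8,0,0,0,0,0],[255,9.5,0,0,0,0,0],[255,9.5,0,0,0,0,0]]}}

```text
time: 18.45
ee_pos: [0.505, -0.0828, 0.0835]
eef_rot: [0.397, 0.586, -0.397, 0.585]
ft_force: [1.7, 0.5, -5.1]
width: 0.0357
```

```bash
python3 plan.py .5053 -.0831 .0825 -2.762;python3 - <<'E'
from ov import *
im=camera("side"); cv2.imwrite("pics/side10.png",im[:,:,::-1])
s=read_state()["ee_pos"]
k=[.5053,-.0831,-2.762,.043]
draw("pics/side10.png","side",[(k,K,(255,0,255))],(255,230,90,70),8,"pics/a.png")
E
```

```text
t 18.45 pos [ 0.505  -0.0828  0.0835] f [ 1.7  0.5 -5.1] w 0.0357 j7 -0.97
shift mm [1.  0.1 0.4] turn [ 0.0002 -0.0004  0.0006]
[[-0.001  0.929  0.371]
 [ 0.     0.371 -0.929]
 [-1.    -0.001 -0.   ]]
```

View pics/a.png

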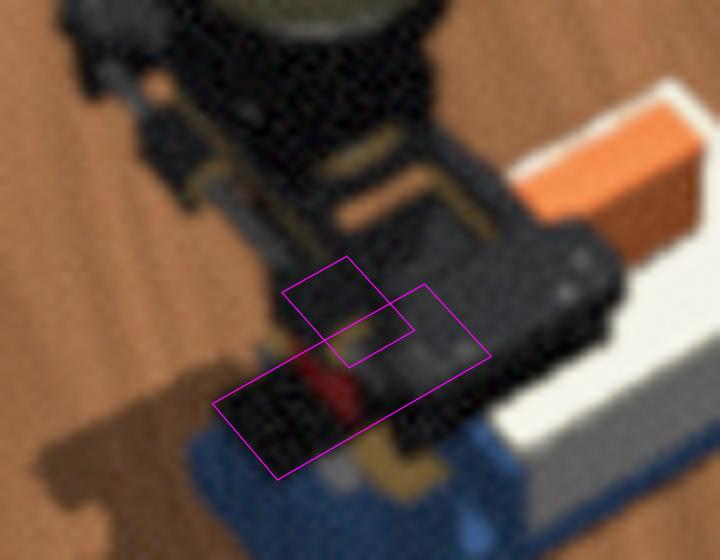

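The force went downward to −5 N, so the jaws are pulling under the bar and have snapped. I'll seat it the last millimetre or two.

{"op": "arm_command", "data": {"targets": [[255,0.7,0,0,0,0,0],[255,1.3,0,0,0,0,0],[255,1.8,0,0,0,0,0],[255,1.8,0,0,0,0,0]]}}

```text
time: 18.9
ee_pos: [0.5053, -0.083, 0.0824]
eef_rot: [0.397, 0.585, -0.397, 0.585]
ft_force: [-1.0, 0.3, 2.1]
width: 0.0356
```

Upward contact at TCP z 0.0824 matches the expected 0.0825. Releasing and retreating.

{"op": "arm_command", "data": {"targets": [[0,0,0,0,0,0,0],[0,0,0,0,0,0,0],[0,0,0,0,0,0,0],[0,0,0,0,0,0,0],[0,0,0,0,0,0,0],[0,0,0,0,0,0,0],[0,0,0,0,0,0,0],[0,0,0,0,0,0,0]]}}

```text
time: 19.7
ee_pos: [0.5053, -0.083, 0.0822]
eef_rot: [0.397, 0.585, -0.397, 0.585]
ft_force: [-0.3, 0.5, 0.4]
width: 0.0854
```

{"op": "arm_command", "data": {"targets": [[0,-10,0,0,0,0,0],[0,-30,0,0,0,0,0],[0,-60,0,0,0,0,0],[0,-100,0,0,0,0,0],[0,-120,40,0,0,0,0],[0,-120,20,40,0,0,0],[0,-120,0,80,0,0,0],[0,-120,-20,120,0,0,0],[0,-120,-40,160,0,0,0],[0,-120,-40,160,0,0,0]]}}

```text
time: 20.7
ee_pos: [0.525, -0.2538, 0.2034]
eef_rot: [0.398, 0.583, -0.4, 0.584]
ft_force: [-0.5, -0.3, 0.8]
width: 0.0869
```

```bash
python3 plan.py .5053 -.0831 .0825 -2.762;python3 - <<'E'
from ov import *
for n in("side","top"):
    im=camera(n); cv2.imwrite(f"pics/{n}11.png",im[:,:,::-1])
k=[.5053,-.0831,-2.762,.043]; c=[.5945,-.0475,.38,.015]
for n,b,o in(("side",(265,225,110,100),"a"),("top",(305,195,90,100),"b")):
    draw(f"pics/{n}11.png",n,[(k,K,(255,255,0)),(c,C,(255,0,255))],b,4,f"pics/{o}.png")
cv2.imwrite("pics/g.png",np.hstack([cv2.imread("pics/a.png"),cv2.imread("pics/b.png")]))
E
```

```text
t 20.7 pos [ 0.525  -0.2538  0.2034] f [-0.5 -0.3  0.8] w 0.0869 j7 -0.66
shift mm [ 120.3   43.6 -166.6] turn [-0.009   0.0033  0.0011]
[[ 0.     0.932  0.362]
 [-0.003  0.362 -0.932]
 [-1.    -0.001  0.003]]
```

View pics/g.png

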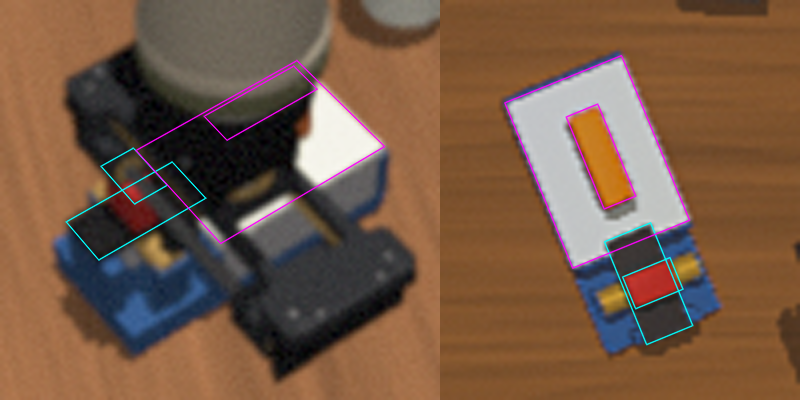

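View pics/side11.png

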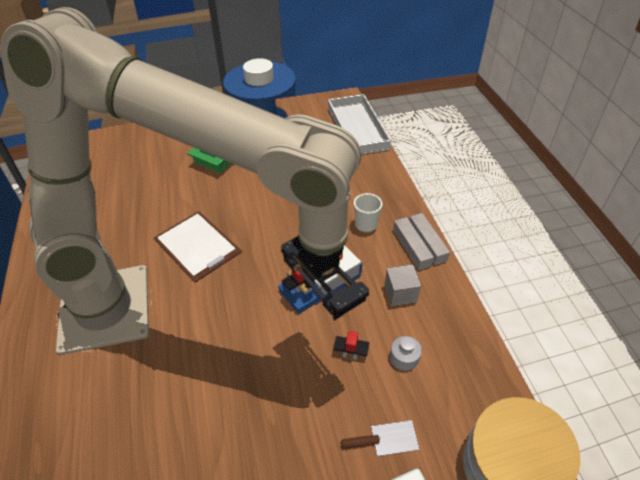

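In the top view the clip and core overlays match: clip handle at (652,283), core plate corners within 1 px. I'll clear the arm for one unobstructed side view to check heights.

{"op": "arm_command", "data": {"targets": [[0,-15,0,35,0,0,0],[0,-30,0,75,0,0,0],[0,-30,0,115,0,0,0],[0,-30,0,150,0,0,0],[0,-30,0,170,0,0,0],[0,-30,0,170,0,0,0],[0,-30,0,170,0,0,0],[0,-30,0,170,0,0,0]]}}

```text
time: 21.6
ee_pos: [0.5913, -0.4024, 0.2325]
eef_rot: [0.396, 0.586, -0.396, 0.586]
ft_force: [-0.3, 0.4, -0.2]
width: 0.0874
```

```bash
python3 - <<'E'
from ov import *
for n in("side",):
    im=camera(n); cv2.imwrite(f"pics/{n}12.png",im[:,:,::-1])
k=[.5053,-.0831,-2.762,.043]; c=[.5945,-.0475,.38,.015]
n,b,o="side",(265,225,110,100),"a"
draw(f"pics/side12.png",n,[(k,K,(255,255,0)),(c,C,(255,0,255))],b,6,f"pics/{o}.png")
E
```

```text
(no output)
```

View pics/a.png

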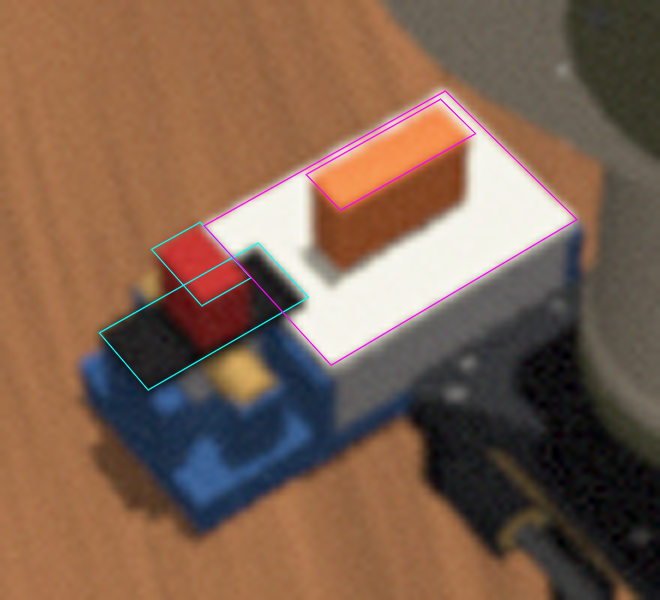

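The side view matches the seated models: slab corners at (100,333) and (305,298), plate corners at (577,220) and (332,363). One ear lies over the core's plate. Handing in.

```bash
python3 -c "
from bench import *
print(close_job())"
```

```text
the job is handed in; nothing more can be done
None
```

The core is seated in the mould and released, and the clip is snapped onto the brass bar with one ear over the core's plate. I handed the job in at about 21.7 s of the 72 s allowed; no verdict was reported.

- **Core:** it slid between the fins without any contact force. It rested on the mould at the expected height with about 6 N shown at the wrist, far below the 60 N limit. After release, its plate corners matched the fully-home position to about 1 pixel in both cameras.
- **Clip:** I used the one nearest the base. While I pushed it down, the wrist force changed to a downward pull of about 5 N, which showed the jaws snapping under the bar. It then stopped at 0.0824 m, against 0.0825 m expected.
- **Disagreement:** in the last side picture the clip's handle top sat up to 1 pixel (about 2 mm) lower than the model. Its slab corners and the top view both agreed with the model. I took this as camera calibration or corner blur.
- **Bystanders:** I planned the paths to stay clear of them and none looked moved in the last pictures. I did not measure their positions, and the arm hid some of them in the last full side picture.

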